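# Load the dry cell into the data logger's spring carrier

### The job

Take the dry cell from its rest and load it into the white carrier of the data logger: tilted, flat end first, push the flat end back against the coil spring, then drop the nub end in behind the rigid end plate, so that the cell lies level and fully home on the carrier's floor. Use gentle force on cell and logger, feeling for the spring instead of jamming it to its stop, and leave the other things on the bench undisturbed.

Things in the scene. Friction and masses are not known exactly. Their poses are not given: they have to be found in the camera images.
- logger: Data logger, fixed: aluminium base plate (156 x 80 x 6 mm), grey electronics box (x +50 to +92 mm, top 40 mm up) and a white open cell carrier in front of it. Origin on the worktop under the bay's nominal middle; x runs along the bay from coil spring (robot side) to end plate, z up. The carrier is clamped in slots up to 12 mm either way along x; this offset is NOT measured: feel for it.
- bay (a point): Nominal centre of a seated cell, 38.5 mm above the worktop; axes as the logger's. Carrier floor 16.5 mm below it. Side cheeks (x -45 to -20 and +20 to +36 mm, tops 13 mm above the floor) leave 37 mm clear width for the 33 mm cell; between them the sides are open for fingers, the floor 24 mm wide and the base plate 16 mm lower.
- spring_front (a point): Nominal front of the relaxed spring button, 25.75 mm from the bay centre on -x, on the bay axis; really up to 12 mm either way along x, with the carrier. A steel ball-shaped button, radius 6 mm, on a coil spring; gives way in -x with 0.9 N per mm from zero. With the cell seated it is pressed 4 to 5 mm.
- stop_face (a point): Nominal front of the two rigid ribs beside the spring (tops 16 mm above the floor), which stop the cell when the spring is pressed 9 mm; shifts with the carrier. The carrier's back wall stands 6.25 mm behind it, 24 mm above the floor.
- end_plate_top (a point): Nominal point on the inner face of the rigid end plate, at its top edge, 22 mm above the carrier floor and 30.75 mm from the bay centre on +x; shifts with the carrier. Plate 4.75 mm thick, 26 mm wide. The seated nub presses on it 5.5 mm below this point.
- cell_center (a point): Centre of the dry cell: a cylinder 33 mm in diameter and 61.5 mm long over its nub (steel ends, grey sleeve, about 0.14 kg), lying level on its rest with its axis about 25 mm above the worktop. Its x axis runs along the cell towards the nub end.
- cell_nub (a point): Tip of the cell's nub (9.5 mm wide, 3 mm long), 30.75 mm from the centre.
- cell_flat (a point): Centre of the cell's flat end, 30.75 mm from the centre.
- cell_rest: Fixed grey rest (72 x 28 mm) with two low rails on which the cell lies, narrower than the cell, so fingers can pass on both sides down to the worktop. Origin on the worktop under its middle, x along the rails, towards the cell's nub at the start.
- weight: Bystander: small metal balance weight with a knob, 18 mm wide, 30 mm high. Origin at the centre of its underside.
- vial_a: Bystander: screw-cap sample vial, 21 mm wide, 49 mm high. Origin at the centre of its underside.
- vial_b: Bystander: screw-cap sample vial, 24 mm wide, 56 mm high. Origin at the centre of its underside.
- beaker: Bystander: small glass beaker, 50 mm wide, 60 mm high. Origin at the centre of its underside.
- bench_timer: Bystander: flat bench timer, 62 x 62 x 18 mm. Origin at the centre of its underside.
- dish: Bystander: round shallow dish, 65 mm wide, 16 mm high. Origin at the centre of its underside.
- marker: Bystander: marker pen lying down, 126 mm long. Origin at the centre of its underside.
Things that resemble listed ones, but are neither listed nor needed, are in the scene too. What is shaped like the part that bears cell_center but brown or red is not meant.

How it is judged (in metres and radians):
On the way:
1. the flat end is down in the carrier, at the spring, while the nub end is still raised (cell tilted by 5 degrees or more) (z of cell_flat in the frame of logger below 0.046 m and x of cell_flat in the frame of logger between -0.055 and -0.009 m and y of cell_flat in the frame of logger between -0.006 and 0.006 m and angle between cell_center's own x axis and vertical below 1.48 rad), for 0.05 s.
At the end, for the whole second after the job is handed in: The cell rests in the carrier, nub towards the end plate: axis level within 4 degrees and along the bay within 5 degrees, its centre and nub at seated height within 3 mm, within 4 mm sideways and 15 mm lengthwise of the nominal bay centre; still and released (z of cell_center in the frame of logger between 0.0355 and 0.0415 m and y of cell_center in the frame of logger between -0.004 and 0.004 m and x of cell_center in the frame of logger between -0.015 and 0.015 m and x of cell_nub in the frame of logger above 0.01 m and angle between cell_center's own x axis and vertical between 1.5 and 1.64 rad and angle between the x axis of cell_center and the x axis of logger, either way round below 0.09 rad and z of cell_nub in the frame of logger below 0.0415 m and linear speed of cell below 0.02 m/s); the robot touches nothing.
It fails at once if the cell is pressed on the logger (spring, stop, end plate or floor) with more than 25 N (contact force between cell and logger above 25 N).
It fails at once if the gripper pushes on the logger with more than 20 N (contact force between the arm and logger above 20 N).
It fails at once if the fingers push on the logger with more than 20 N (contact force between the fingers and logger above 20 N).
It fails at once if a bystander is moved by more than 20 mm (distance of any of weight, vial_a, vial_b, beaker, bench_timer, dish, marker from where it was at the start of the episode above 0.02 m).
It also fails if it takes over 48 s, if anything falls off the work surface, if the arm or the gripper's body presses on something with over 40 N, if the wrist force passes 120 N, or if a joint passes its speed limit or range.

### The arm

A 6-joint arm with a two-finger parallel gripper is mounted at the origin on a cart in front of the work surface, level with it; the furniture and walls round the work are solid. World frame = base frame: x ahead of the robot, y to its left, z up, the work surface at z = 0. Lengths are in m, angles in degrees, forces in N, time in s.
With the tool pointing down it reaches from about 0.35 to 0.875 m from the base axis. Payload 4.2 kg.
Tool frame: the origin (TCP) lies midway between the tips of the shut fingers; the grasp point (between the pads) lies 19 mm behind it; z points along the fingers, y is the line along which they close (so a half turn about z gives the same grasp; the last joint's range is limited). The gripper opens to 87 mm and grips with 3 to 60 N. Pads are 19 mm wide; open, the fingers measure 117 mm over their backs; the gripper's body (75 mm by 190 mm) begins 51 mm behind the grasp point.
Start: joints at [-54.11, 22.042, 0.453, 0, -68.411, -14.817], TCP at [0.225, -0.583, 0.223] pointing down, gripper open.
Joint ranges: [-179.83, 179.83], [-69.29, 118.12], [-61.27, 80.66], [-181.25, 117.63], [-171.15, -9.14], [-177.46, 177.46]. Speed limits (degrees/s): [159.86, 159.86, 180, 180, 180, 180].

### API

Orientations are given as a 3x3 rotation matrix whose columns are the frame's x, y, z axes.
In Python, from station import r, cams gives the robot as it stands.
- The arm moves only by the tool play_rows, never from a script. Its argument "commands" is text: rows parted by semicolons, each of 6 numbers parted by spaces: the shift along the world's x, y, z normalised to -1 to 1, where 1 is 30 mm, then the turn, a rotation vector about the world's x, y, z normalised to -1 to 1, where 1 is 0.15 rad. A call has 1 to 20 rows; each row shifts and turns the commanded pose from where the row before left it; what a row does not reach is not made up. A row lasts 1/10 s, in which the tool goes at most 50 mm and 8.59 degrees, less where a joint would pass 70% of its speed; a pose out of reach is approached as far as the arm can. A call with a number of a shift or a turn outside -1 to 1 is refused whole. A call with a gripper value outside its range is refused whole. "grip" is the finger opening in mm, from 0 to 87, set as the call begins (left out, the last holds). The fingers move at their own pace and stop on an object; the grip force is fixed at half the most. Time passes only in rows, so rows that do not move let the fingers close. It gives the time, the measured TCP pose, the force, the opening and the grip force at its end, in the units of the state.
- r.sense(): the state, without advancing time (a new reading comes with each control period).
- cams.capture(name): name is "scene" or "top" or "wrist"; returns (picture, depth): 384x512x3 uint8, blue, green, red; 384x512 float32, m along the optical axis (not along the pixel's ray), 0 where there is no reading.
- cams.camera_info(name): a dict with "mtx" (3x3 intrinsics, pixels), "R" (3x3) and "t" (3): a world point X has camera coordinates R X + t. Camera axes: x right, y down, z forward; pixel columns grow to the right and rows downward; lengths in m; the calibration is good to about 2 mm. A picture is of the moment at which its call begins: read the wrist's pose just before it. camera_info takes no time and is no camera call; for the wrist camera it gives the pose at the moment of the call.
- r.finish_job(): hands the job in; it is judged then, once.
The state is a dict: "time_s": time; "joints": joint angles; "joint_velocities": joint speeds; "effort": joint torques, N m; "tcp_pos": TCP position; "ee_rot": TCP orientation; "wrist_force": force on the tool from outside, world axes, zero at the start; "moment": the same for the moment, N m; "gripper_width": opening from 0.0 (shut) to 1.0 (fully open); "gripper_force": force on a finger pad.
Only numpy, scipy, OpenCV 4.12 (cv2) and the standard library are available. Lean on these libraries where they do the work, as an engineer would, in place of code of your own. Each camera call takes 0.05 s, during which the arm holds its last target. There are 200 camera calls.

## Working session

There is one attempt and no reset: what is moved stays moved. The work goes in short steps, Python scripts to look and compute and a tool call to move; the robot and the scene stay as the last step left them, time stands still between calls to the robot, and variables do not carry over. Pictures are saved under pics/ and viewed, at most 10 in all, crops included, and the job is handed in when it is done.

Besides the shell and the picture viewer there is one more tool, called after "Request:" as name(argument=value, ...) on one line, values as JSON. play_rows: Moves the arm, as the interface text tells. Scaled input: -1 to 1 covers 30 mm each way for a shift and 0.15 rad each way for a turn. Its arguments: {"type":"object","properties":{"commands":{"type":"string"},"grip":{"type":"number"}},"required":["commands"]}

```bash
mkdir -p pics; ls
python3 - <<'E'
from station import r,cams
import cv2,numpy as np
for n in ["scene","top"]:
    p,d=cams.capture(n); cv2.imwrite(f"pics/{n}0.png",p); np.save(f"{n}0.npy",d)
    i=cams.camera_info(n); np.savez(f"{n}_cal.npz",**{k:np.array(i[k]) for k in("mtx","R","t")}); print(n,i)
s=r.sense();print(s)
E
```

```text
pics
scene {'mtx': array([[349.81302407,   0.        , 258.95650522],
       [  0.        , 349.81302407, 190.100699  ],
       [  0.        ,   0.        ,   1.        ]]), 'R': array([[ 0.76613529, -0.64221156, -0.024516  ],
       [-0.33969929, -0.37227706, -0.86372113],
       [ 0.54556495,  0.6700553 , -0.5033734 ]]), 't': array([-0.41688707,  0.27730286,  0.58370048])}
top {'mtx': array([[411.0212879 ,   0.        , 245.26442776],
       [  0.        , 411.0212879 , 190.7639109 ],
       [  0.        ,   0.        ,   1.        ]]), 'R': array([[ 0.01018781, -0.99994752, -0.00108276],
       [-0.99379953, -0.01000527, -0.11073569],
       [ 0.11071904,  0.0022042 , -0.9938493 ]]), 't': array([0.0451932 , 0.63168287, 1.33189787])}
{'time_s': 0.1, 'joints': array([-5.41090857e+01,  2.20877091e+01,  3.88983186e-01, -2.39051107e-02,
       -6.84114410e+01, -1.48161647e+01]), 'joint_velocities': array([ 0.09455409, -0.07131385,  0.17827166,  0.04045254,  0.03107746,
        0.07260406]), 'effort': array([-3.78606037e-04, -3.91689456e+01,  1.87934643e+01,  4.23189595e+00,
        1.34730869e-02, -6.18108879e-05]), 'tcp_pos': array([ 0.22456076, -0.58270207,  0.22156778]), 'ee_rot': array([[-9.33167372e-01, -3.59441226e-01, -8.12901579e-04],
       [-3.59442126e-01,  9.33165672e-01,  1.78511775e-03],
       [ 1.16926934e-04,  1.95800472e-03, -9.99998076e-01]]), 'wrist_force': array([-0.71166454, -0.55615509,  0.81930262]), 'moment': array([ 0.01911529, -0.06235736,  0.00133661]), 'gripper_force': 0.0, 'gripper_width': 1.001141632427118}
```

View pics/top0.png

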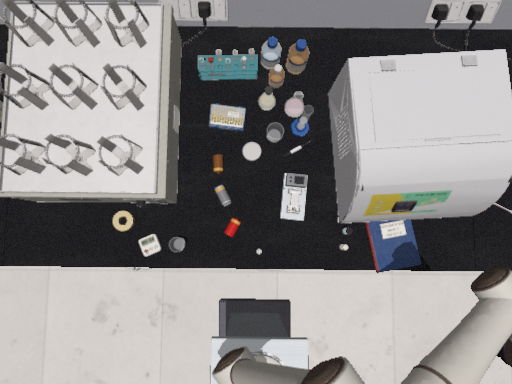

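View pics/scene0.png

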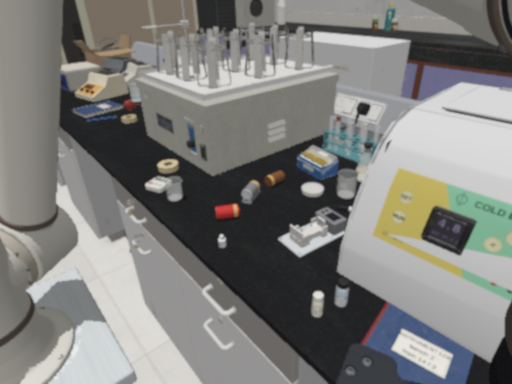

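The top view shows three cell-shaped things: brown (218,163), grey (223,195) and red (232,228). The grey one fits the description. The logger is at (294,197), with its grey box towards +x. I'll confirm the cell in a crop and work out rough positions.

```bash
cat > h.py <<'E'
import numpy as np
def cal(n): 
    c=np.load(n+"_cal.npz"); return c["mtx"],c["R"],c["t"]
def ray(c,u,v,z):
    """world point on pixel ray at height z"""
    K,R,t=c; o=-R.T@t; d=R.T@np.linalg.solve(K,[u,v,1.]); return o+d*(z-o[2])/d[2]
def cloud(c,D):
    K,R,t=c; v,u=np.indices(D.shape); P=np.stack([(u-K[0,2])/K[0,0]*D,(v-K[1,2])/K[1,1]*D,D],-1)
    return (P-t)@R
E
python3 - <<'E'
import cv2,numpy as np
from h import *
p=cv2.imread("pics/top0.png"); q=cv2.imread("pics/scene0.png")
a=cv2.resize(p[140:260,190:350],(640,480),interpolation=3); cv2.imwrite("pics/crop0.png",a)
c=cal("top"); P=cloud(c,np.load("top0.npy"))
for n,u,v,z in [("cell",223,195,.04),("logbox",296,181,.04),("log",294,197,.006),("weight",259,251,.01),("beakr",274,132,.03),("marker",300,148,.01),("va",347,231,.05),("vb",344,247,.05),("dish",252,151,.01)]: print(n,ray(c,u,v,z).round(3),P[v,u].round(3))
E
```

```text
cell [0.616 0.125 0.04 ] [0.616 0.125 0.043]
logbox [ 0.665 -0.117  0.04 ] [ 0.665 -0.116  0.041]
log [ 0.615 -0.114  0.006] [ 0.613 -0.112  0.025]
weight [0.432 0.004 0.01 ] [0.433 0.005 0.033]
beakr [ 0.833 -0.044  0.03 ] [ 0.839 -0.045  0.009]
marker [ 0.783 -0.134  0.01 ] [ 0.783 -0.134  0.011]
va [ 0.501 -0.281  0.05 ] [ 0.501 -0.28   0.053]
vb [ 0.449 -0.27   0.05 ] [ 0.449 -0.27   0.049]
dish [0.771 0.03  0.01 ] [0.77  0.03  0.018]
```

View pics/crop0.png

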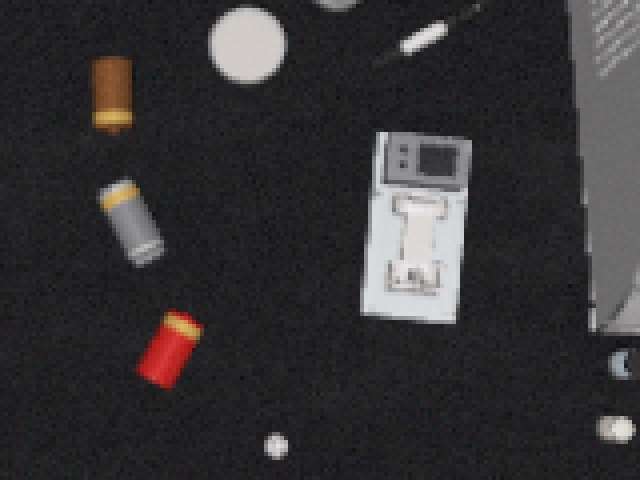

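The enlarged crop confirms the grey cell at crop (131,223). Its banded end, probably the nub, points up-left, and brown and red are the decoys. I'll move towards the logger first, taking a route clear of the centrifuge.

Request:
play_rows(commands="0.42 0.91 0.1 0 0 0;0.42 0.91 0.1 0 0 0;0.42 0.91 0.1 0 0 0;0.42 0.91 0.1 0 0 0;0.42 0.91 0.1 0 0 0;0.42 0.91 0.1 0 0 0;0.42 0.91 0.1 0 0 0;0.42 0.91 0.1 0 0 0;0.42 0.91 0.1 0 0 0;0.42 0.91 0.1 0 0 0;0.42 0.91 0.1 0 0 0;0.42 0.91 0.1 0 0 0;0.42 0.91 0.1 0 0 0;0.42 0.91 0.1 0 0 0;0.6 0.95 0 0 0 0;0.6 0.95 0 0 0 0;0.6 0.95 0 0 0 0;0.6 0.95 0 0 0 0;0 0 0 0 0 0")

```text
time_s: 2.0
tcp_pos: [0.4746, -0.0845, 0.2639]
ee_rot: [[-0.932, -0.363, -0.0], [-0.363, 0.932, 0.0], [0.0, 0.0, -1.0]]
wrist_force: [0.8, 0.1, -0.4]
gripper_width: 1.0
gripper_force: 0.0
```

Run:
```python
from station import r,cams
import cv2,numpy as np
from h import *
P=cloud(cal("top"),np.load("top0.npy"))
m=(P[...,2]>.08)&(P[...,1]<-.05)&(P[...,1]>-.4)&(P[...,0]>.45)&(P[...,0]<.8)
Q=P[m]
for x in np.arange(.46,.8,.04):
    q=Q[abs(Q[:,0]-x)<.02]
    if len(q): i=q[:,1].argmax(); print(x.round(2),q[i].round(3))
s=r.sense();print(s["time_s"],s["tcp_pos"],s["ee_rot"].round(3),s["joints"].round(1))
i=cams.camera_info("wrist"); p,d=cams.capture("wrist"); cv2.imwrite("pics/w1.png",p); np.save("w1.npy",d)
np.savez("w1_cal.npz",**{k:np.array(i[k]) for k in("mtx","R","t")}); print(i,-i["R"].T@i["t"])
```

```text
0.54 [ 0.545 -0.25   0.141]
0.58 [ 0.591 -0.249  0.173]
0.62 [ 0.631 -0.246  0.256]
0.66 [ 0.679 -0.244  0.321]
0.7 [ 0.715 -0.24   0.086]
0.74 [ 0.76  -0.238  0.288]
0.78 [ 0.799 -0.235  0.258]
2.0 [ 0.47462733 -0.08446714  0.2639005 ] [[-0.932 -0.363 -0.   ]
 [-0.363  0.932  0.   ]
 [ 0.     0.    -1.   ]] [  9.3   6.2 -14.8  -0.  -68.9 -78. ]
{'mtx': array([[321.62710582,   0.        , 254.17643338],
       [  0.        , 321.62710582, 197.30336761],
       [  0.        ,   0.        ,   1.        ]]), 'R': array([[-3.63362964e-01,  9.31647580e-01, -3.78422554e-04],
       [ 9.03819433e-01,  3.52607853e-01,  2.42442021e-01],
       [ 2.26003957e-01,  8.77524256e-02, -9.70165823e-01]]), 't': array([ 0.25209651, -0.43780198,  0.33044924])} [ 0.41261364 -0.1094904   0.42682756]
```

View pics/w1.png

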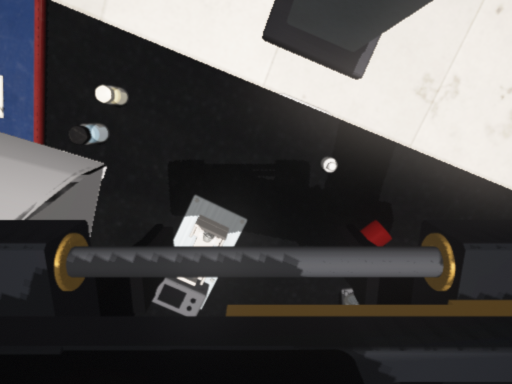

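The wrist view shows the logger at (205,250), half hidden behind the gripper. The camera sees the robot side, so I need to go further out, beyond the objects.

Request:
play_rows(commands="0.9 0.4 0 0 0 0;0.9 0.4 0 0 0 0;0.9 0.4 0 0 0 0;0.9 0.4 0 0 0 0;0.9 0.4 0 0 0 0;0.9 0.4 0 0 0 0;0.9 0.4 0 0 0 0;0.9 0.4 0 0 0 0;0 0 0 0 0 0;0 0 0 0 0 0")

```text
time_s: 3.05
tcp_pos: [0.6887, 0.0083, 0.2633]
ee_rot: [[-0.933, -0.359, -0.002], [-0.359, 0.933, -0.0], [0.002, 0.0, -1.0]]
wrist_force: [0.2, 0.6, -0.2]
gripper_width: 1.001
gripper_force: 0.0
```

Run:
```python
from station import r,cams
import cv2,numpy as np
from h import *
s=r.sense();print(s["time_s"],s["tcp_pos"],s["joints"].round(1))
i=cams.camera_info("wrist"); p,d=cams.capture("wrist"); np.save("w2.npy",d); cv2.imwrite("pics/w2raw.png",p)
np.savez("w2_cal.npz",**{k:np.array(i[k]) for k in("mtx","R","t")})
# orthorectified height/colour map, 1 mm/px for logger and cell (up=+x, left=+y)
c=cal("w2"); P=cloud(c,d)
def ortho(x0,x1,y0,y1,z,s=4):
    X=np.arange(x1,x0,-.001/s*1.0); Y=np.arange(y1,y0,-.001/s)
    G=np.stack(np.meshgrid(X,Y,indexing="ij")+[np.full((len(X),len(Y)),z)] if 0 else [*np.meshgrid(X,Y,indexing="ij"),np.full((len(X),len(Y)),z)],-1)
    K,R,t=c; q=(G@R.T+t)@K.T; q=q[...,:2]/q[...,2:]
    return cv2.remap(p,q[...,0].astype("f4"),q[...,1].astype("f4"),cv2.INTER_CUBIC)
A=ortho(.52,.72,-.18,-.05,.0225,3); B=ortho(.56,.68,.06,.19,.025,3)
B=cv2.copyMakeBorder(B,0,A.shape[0]-B.shape[0],0,0,0); cv2.imwrite("pics/w2o.png",np.hstack([A,B]))
```

```text
3.05 [0.68873786 0.00830966 0.26332965] [ 14.1  27.3  14.6  -0.  -77.4 -83.1]
```

View pics/w2o.png

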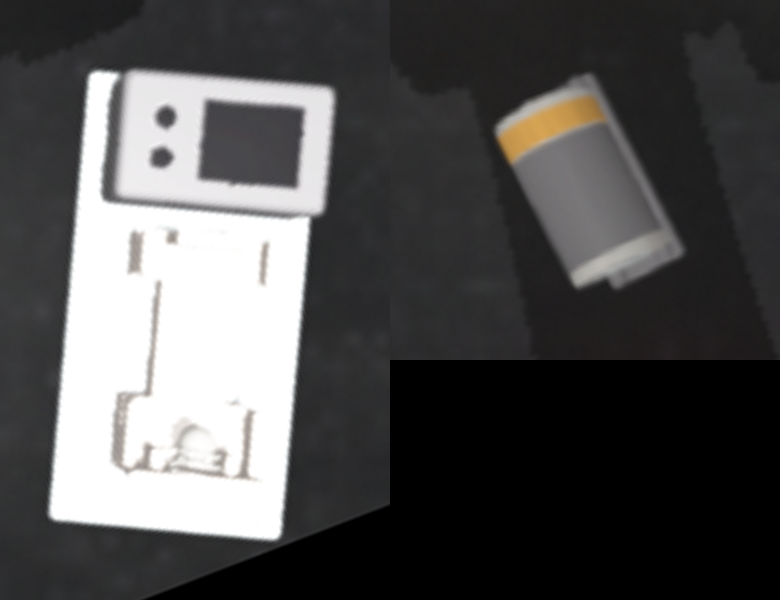

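The rectified view (3 px/mm) shows the logger, rotated by a few degrees, with the spring button at (195,437). The cell's banded end is at (555,110). Next I'll fit both in the point cloud.

Run:
```python
import cv2,numpy as np
from h import *
d=np.load("w2.npy"); c=cal("w2"); P=cloud(c,d); p=cv2.imread("pics/w2raw.png")
ok=d>0; Q=P[ok]
def sel(x0,x1,y0,y1,z0,z1): return Q[(Q[:,0]>x0)&(Q[:,0]<x1)&(Q[:,1]>y0)&(Q[:,1]<y1)&(Q[:,2]>z0)&(Q[:,2]<z1)]
def rect(q):
    R=cv2.minAreaRect((q[:,:2]*1000).astype("f4")); return R
bx=sel(.63,.72,-.18,-.05,.036,.044); print("box",rect(bx),np.median(bx[:,2]))
pl=sel(.51,.72,-.2,-.04,.0035,.06); print("all",rect(pl))
lo=sel(.51,.72,-.2,-.04,.0035,.009); print("plate",rect(lo),np.median(lo[:,2]))
tb=sel(.51,.72,-.2,-.04,-.005,.003); print("table z",np.median(tb[:,2]))
ce=sel(.56,.69,.05,.2,.02,.06); print("cell",rect(ce),np.percentile(ce[:,2],[50,95,99]))
m=ce[ce[:,2]>.036]; ctr=m[:,:2].mean(0); a=np.linalg.svd(m[:,:2]-ctr,full_matrices=0)[2][0]; a*=np.sign(a[0]); print("axis",np.degrees(np.arctan2(a[1],a[0])),ctr)
s=(ce[:,:2]-ctr)@a; n=(ce[:,:2]-ctr)@[-a[1],a[0]]
for k in np.arange(-.036,.036,.002):
    w=(s>=k)&(s<k+.002)
    if w.any(): print(round(k*1000),w.sum(),(n[w].min()*1000).round(1),(n[w].max()*1000).round(1),ce[w,2].max().round(4))
```

```text
box ((661.2037963867188, -118.79690551757812), (67.96537780761719, 61.62064743041992), 84.80924224853516) 0.04103324736386676
all ((611.4116821289062, -122.39149475097656), (125.17991638183594, 172.782470703125), 73.57463073730469)
plate ((611.4116821289062, -122.39149475097656), (125.17991638183594, 172.782470703125), 73.57463073730469) 0.006864996308977739
table z 0.0009014203162494396
cell ((619.416015625, 125.84016418457031), (61.559608459472656, 32.31047821044922), 27.636341094970703) [0.03997128 0.04296143 0.04363881]
axis 26.91079236295187 [0.61765803 0.12423921]
-30 33 -9.6 16.1 0.0424
-28 51 -14.9 14.2 0.0435
-26 49 -15.3 13.8 0.0432
-24 44 -15.6 13.3 0.0436
-22 52 -15.2 16.3 0.0433
-20 50 -15.8 16.1 0.0442
-18 44 -15.6 16.4 0.0432
-16 53 -15.6 16.4 0.0426
-14 51 -15.6 16.2 0.043
-12 45 -15.4 16.6 0.0431
-10 51 -15.3 16.5 0.0433
-8 47 -14.9 15.7 0.0438
-6 44 -15.4 16.1 0.0434
-4 53 -15.0 15.6 0.044
-2 49 -15.1 15.5 0.0439
0 43 -15.0 15.8 0.0439
2 49 -15.2 15.3 0.0433
4 47 -14.8 15.5 0.0434
6 41 -15.0 15.2 0.043
8 52 -15.0 15.6 0.0442
10 44 -15.1 15.0 0.044
12 42 -15.0 15.5 0.0433
14 49 -14.9 15.2 0.0439
16 47 -15.3 15.3 0.0433
18 42 -15.1 15.4 0.0429
20 50 -15.1 14.7 0.0436
22 41 -15.2 14.9 0.0432
24 45 -14.9 14.9 0.0444
26 42 -14.9 15.0 0.043
28 41 -14.5 15.4 0.0428
30 1 -13.3 -13.3 0.0312
32 5 -2.5 1.6 0.031
```

```bash
cat > fit.py <<'E'
import cv2,numpy as np
from h import *
d=np.load("w2.npy"); c=cal("w2"); P=cloud(c,d); p=cv2.imread("pics/w2raw.png")
g=p.max(2); m=(d>0)&(g>100)&(P[...,0]>.50)&(P[...,0]<.73)&(P[...,1]>-.2)&(P[...,1]<-.03)&(P[...,2]<.06)
n,l,st,_=cv2.connectedComponentsWithStats(m.astype("u1")); k=1+st[1:,4].argmax(); m=l==k
Q=P[m]; print(len(Q))
lo=Q[Q[:,2]<.012]
print("all",cv2.minAreaRect((Q[:,:2]*1000).astype("f4"))); print("plate",cv2.minAreaRect((lo[:,:2]*1000).astype("f4")))
bx=Q[(Q[:,2]>.037)&(Q[:,2]<.047)&(Q[:,0]>.635)]; print("box",cv2.minAreaRect((bx[:,:2]*1000).astype("f4")))
E
python3 fit.py
```

```text
8486
all ((618.3926391601562, -118.89422607421875), (88.26750183105469, 161.4446258544922), 84.7770767211914)
plate ((618.3926391601562, -118.89422607421875), (88.26750183105469, 161.4446258544922), 84.7770767211914)
box ((664.3743286132812, -119.12429809570312), (67.8604965209961, 55.267250061035156), 84.76737213134766)
```

```bash
cat >> fit.py <<'E'
import sys
yaw=np.radians(-5.1)
ux=np.array([np.cos(yaw),np.sin(yaw)]); uy=np.array([-ux[1],ux[0]])
def edges(Q,s,lo,hi,step=.003):
    t,w=(Q[:,:2]@ux,Q[:,:2]@uy) if s=="x" else (Q[:,:2]@uy,Q[:,:2]@ux)
    T,A,B=[],[],[]
    for k in np.arange(lo,hi,step):
        q=w[(t>=k)&(t<k+step)]
        if len(q)>8: T.append(k);A.append(q.min());B.append(q.max())
    f=lambda V:(np.median(V).round(4),np.degrees(np.arctan(np.polyfit(T,V,1)[0])).round(2))
    print(s,f(A),f(B),len(T))
o=Q[:,:2]@ux; q=Q[:,:2]@uy; print(np.percentile(o,[0,100]),np.percentile(q,[0,100]))
mx,my=(o.min()+o.max())/2,(q.min()+q.max())/2
# sharp: ray-project mask pixels onto plate plane z=.0069 (camera-bias incl.)
vs,us=np.nonzero(m); W=np.array([ray(c,u,v,.0069) for u,v in zip(us,vs)])
edges(W,"x",mx-.06,mx+.01); edges(W,"y",my-.03,my+.03)
low=W[P[m][:,2]<.012]; edges(low,"y",my-.03,my+.03)
b=P[m]; b=b[(b[:,2]>.037)&(b[:,2]<.047)&(b[:,0]>.635)]; edges(b,"x",mx+.03,mx+.07); edges(b,"y",my-.028,my+.028)
# carrier height profile along the axis, central strip, and image
ox=mx; s=(P[...,:2]@ux); n=(P[...,:2]@uy)-my
for k in np.arange(mx-.05,mx+.06,.002):
    a=(abs(s-k-.001)<.001)&(abs(n)<.010)&(d>0); e=(abs(s-k-.001)<.001)&(abs(n)<.022)&(abs(n)>.018)&(d>0)
    print(k.round(4),a.sum(),np.percentile(P[a][:,2],[10,50,90]).round(3) if a.any() else '', np.percentile(P[e][:,2],[10,50,90]).round(3) if e.any() else '')
E
python3 fit.py
```

```text
8486
all ((618.3926391601562, -118.89422607421875), (88.26750183105469, 161.4446258544922), 84.7770767211914)
plate ((618.3926391601562, -118.89422607421875), (88.26750183105469, 161.4446258544922), 84.7770767211914)
box ((664.3743286132812, -119.12429809570312), (67.8604965209961, 55.267250061035156), 84.76737213134766)
[0.54581722 0.70720827] [-0.10767972 -0.01933025]
x (np.float64(-0.1003), np.float64(-0.11)) (np.float64(-0.0191), np.float64(-0.18)) 24
y (np.float64(0.5474), np.float64(0.03)) (np.float64(0.7057), np.float64(-0.15)) 20
y (np.float64(0.5474), np.float64(0.03)) (np.float64(0.6581), np.float64(-7.99)) 20
x (np.float64(-0.0929), np.float64(0.27)) (np.float64(-0.026), np.float64(0.37)) 14
y (np.float64(0.646), np.float64(-6.6)) (np.float64(0.6995), np.float64(0.38)) 19
0.5765 35 [0.024 0.042 0.047] [0.023 0.026 0.036]
0.5785 42 [0.023 0.041 0.047] [0.023 0.023 0.023]
0.5805 33 [0.022 0.043 0.045] [0.022 0.023 0.024]
0.5825 38 [0.022 0.042 0.045] [0.021 0.023 0.024]
0.5845 43 [0.022 0.024 0.044] [0.021 0.022 0.023]
0.5865 41 [0.022 0.023 0.042] [0.023 0.023 0.023]
0.5885
[... 1792 characters left out ...]

0.6605 31 [0.04  0.041 0.042] [0.04  0.041 0.042]
0.6625 31 [0.04  0.041 0.042] [0.04  0.041 0.042]
0.6645 33 [0.04  0.041 0.042] [0.04  0.041 0.042]
0.6665 33 [0.04  0.042 0.042] [0.04  0.042 0.042]
0.6685 32 [0.041 0.041 0.043] [0.04  0.041 0.042]
0.6705 30 [0.041 0.042 0.043] [0.04  0.041 0.043]
0.6725 31 [0.041 0.041 0.042] [0.041 0.041 0.043]
0.6745 31 [0.041 0.041 0.043] [0.04  0.041 0.042]
0.6765 30 [0.04  0.042 0.043] [0.04  0.041 0.042]
0.6785 30 [0.04  0.041 0.042] [0.04  0.041 0.041]
0.6805 31 [0.041 0.041 0.042] [0.04  0.041 0.042]
0.6825 33 [0.04  0.041 0.043] [0.04  0.042 0.042]
0.6845 29 [0.041 0.042 0.042] [0.04  0.042 0.042]
0.6865 27 [0.041 0.042 0.043] [0.041 0.041 0.042]
```

Fit results:
- **Cell:** centre ≈ (0.6185, 0.1248), axis yaw 27.3°, nub towards +x+y.
- **Logger:** yaw ≈ −5.2°, and the carrier is offset by about +6 mm.

I'll go over the cell, about 4 mm towards its flat end, and descend partway.

Request:
play_rows(commands="-0.49 0.765 0 0 0 0.145;-0.49 0.765 0 0 0 0.145;-0.49 0.765 0 0 0 0.145;-0.49 0.765 0 0 0 0.145;-0.49 0.765 0 0 0 0.145;0 0 -0.9 0 0 0;0 0 -0.9 0 0 0;0 0 -0.9 0 0 0;0 0 -0.9 0 0 0;0 0 -0.9 0 0 0;0 0 -0.9 0 0 0;0 0 0 0 0 0;0 0 0 0 0 0")

```text
time_s: 4.4
tcp_pos: [0.6156, 0.1231, 0.1036]
ee_rot: [[-0.889, -0.459, 0.001], [-0.459, 0.889, -0.0], [-0.0, -0.001, -1.0]]
wrist_force: [-0.6, -0.5, 1.1]
gripper_width: 1.003
gripper_force: 0.0
```

Request:
play_rows(commands="0 0 -0.8 0 0 0;0 0 -0.8 0 0 0;0 0 -0.8 0 0 0;0 0 -0.79 0 0 0;0 0 0 0 0 0;0 0 0 0 0 0")

```text
time_s: 5.0
tcp_pos: [0.6169, 0.1241, 0.0089]
ee_rot: [[-0.888, -0.459, 0.003], [-0.459, 0.888, 0.001], [-0.003, -0.001, -1.0]]
wrist_force: [0.1, -1.2, 0.9]
gripper_width: 1.003
gripper_force: 0.0
```

Request:
play_rows(commands="0 0 0 0 0 0;0 0 0 0 0 0;0 0 0 0 0 0;0 0 0 0 0 0;0 0 0 0 0 0;0 0 0 0 0 0;0 0 0 0 0 0;0 0 0 0 0 0", grip=20)

```text
time_s: 5.8
tcp_pos: [0.6151, 0.1247, 0.007]
ee_rot: [[-0.889, -0.458, -0.001], [-0.458, 0.889, 0.001], [0.0, 0.001, -1.0]]
wrist_force: [-1.4, 2.3, 1.0]
gripper_width: 0.37
gripper_force: 30.0
```

The cell is gripped (32 mm opening, 30 N). Next I lift, carry and yaw it, then tilt 30° nub-up above the bay.

Request:
play_rows(commands="0 0 0.7 0 0 0;0 0 0.95 0 0 0;0 0 0.95 0 0 0;0 0 0.95 0 0 0;0 0 0.95 0 0 0;0 0 0.3 0 0 0;0.01 -0.67 0 0 0 -0.315;0.01 -0.67 0 0 0 -0.315;0.01 -0.67 0 0 0 -0.315;0.01 -0.67 0 0 0 -0.315;0.01 -0.67 0 0 0 -0.315;0.01 -0.67 0 0 0 -0.315;0.01 -0.67 0 0 0 -0.315;0.01 -0.67 0 0 0 -0.315;0.01 -0.67 0 0 0 -0.315;0.01 -0.67 0 0 0 -0.315;0.01 -0.67 0 0 0 -0.315;0.01 -0.67 0 0 0 -0.315")

```text
time_s: 7.6
tcp_pos: [0.6183, -0.1181, 0.149]
ee_rot: [[-0.996, 0.093, -0.003], [0.093, 0.996, 0.0], [0.003, 0.0, -1.0]]
wrist_force: [-0.0, 0.3, -1.5]
gripper_width: 0.368
gripper_force: 30.0
```

Request:
play_rows(commands="0 0 0 -0.053 -0.58 0;0 0 0 -0.053 -0.58 0;0 0 0 -0.053 -0.58 0;0 0 0 -0.053 -0.58 0;0 0 0 -0.053 -0.58 0;0 0 0 -0.053 -0.58 0;0 0 -0.6 0 0 0;0 0 -0.6 0 0 0;0 0 0 0 0 0;0 0 0 0 0 0;0 0 0 0 0 0")

```text
time_s: 8.7
tcp_pos: [0.6237, -0.1251, 0.1272]
ee_rot: [[-0.879, 0.087, 0.469], [0.08, 0.996, -0.035], [-0.47, 0.007, -0.883]]
wrist_force: [-0.2, 0.2, -1.9]
gripper_width: 0.373
gripper_force: 30.0
```

Run:
```python
from station import r,cams
import cv2,numpy as np
s=r.sense();print(s["time_s"],s["tcp_pos"],s["ee_rot"].round(3),s["joints"].round(1))
o=[]
p,d=cams.capture("wrist"); cv2.imwrite("pics/w3raw.png",p)
q,e=cams.capture("scene"); np.save("s3.npy",e); cv2.imwrite("pics/s3raw.png",q)
cv2.imwrite("pics/m3.png",np.hstack([cv2.resize(p,(400,300)),cv2.resize(q[170:270,260:393],(400,300),interpolation=3)]))
```

```text
8.7 [ 0.62370811 -0.12509464  0.1272486 ] [[-0.879  0.087  0.469]
 [ 0.08   0.996 -0.035]
 [-0.47   0.007 -0.883]] [   3.8   17.5  -36.3   24.2   -9.2 -121.9]
```

View pics/m3.png

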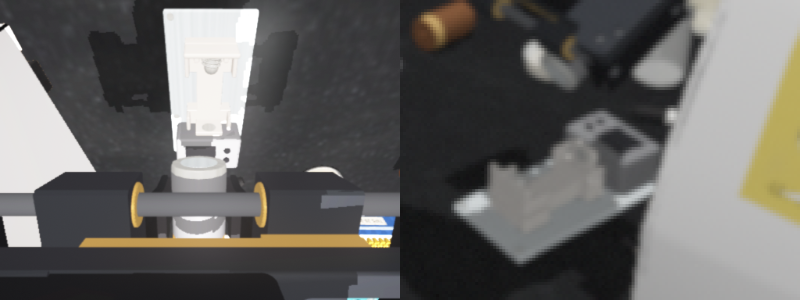

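The wrist picture shows the cell (200,185) held nub-up over the far side of the bay. The tilt stopped at 28° because joint 5 is at its −9° limit. I'll fit the arm geometry to see how much tilt is reachable down in the bay.

```bash
cat > kin.py <<'E'
import numpy as np
from scipy.optimize import least_squares
S=[((.22456,-.58270,.22157),(-.0008,.0018,-1),22.088,.389),((.47463,-.08447,.2639),(0,0,-1),6.2,-14.8),((.68874,.00831,.26333),(-.002,0,-1),27.3,14.6),((.62371,-.12509,.12725),(.469,-.035,-.883),17.5,-36.3)]
rad=np.radians
def model(q,j2,j3):
    a,L1,L2,L3,h=q[:5]; f=rad(j2-j3); j2=rad(j2)
    return a+L1*np.sin(j2)+L2*np.cos(f)+L3*np.sin(f), h+L1*np.cos(j2)-L2*np.sin(f)+L3*np.cos(f)
def res(q):
    o=[]
    for p,z,j2,j3 in S:
        w=np.array(p)-q[5]*np.array(z); m=model(q,j2,j3); o+=[np.hypot(w[0],w[1])-m[0],w[2]-m[1]]
    return o+list(.01*(np.array(q)-q0))
q0=np.array([.03,.35,.40,.04,.3,.22])
s=least_squares(res,q0); q=s.x; print(q.round(3),np.abs(s.fun[:8]).max())
def ik(x,z,th,y=-.116):
    w=np.array([x,z])+q[5]*np.array([-np.sin(rad(th)),np.cos(rad(th))]); r=np.hypot(w[0],y)
    k=least_squares(lambda j:np.array(model(q,*j))-[r,w[1]],[15,-25]).x
    return k, -(90-th-(k[0]-k[1]))*1
if __name__=="__main__":
    for z in (.128,.08,.04):
        for th in (0,10,15,18,20,22,25,28): k,j5=ik(.62,z,th); print(z,th,k.round(1),round(j5,1))
E
python3 kin.py
```

```text
[ 0.067  0.533  0.395 -0.032  0.336  0.431] 0.002281421644599879
0.128 0 [28.3 -5.6] -56.1
0.128 10 [ 22.6 -16.9] -40.5
0.128 15 [ 20.4 -22.5] -32.2
0.128 18 [ 19.2 -25.7] -27.0
0.128 20 [ 18.6 -27.9] -23.5
0.128 22 [ 18.1 -30.1] -19.8
0.128 25 [ 17.5 -33.3] -14.2
0.128 28 [ 17.2 -36.5] -8.3
0.08 0 [31.8 -8.2] -50.0
0.08 10 [ 26.8 -19.6] -33.6
0.08 15 [ 24.9 -25.2] -24.9
0.08 18 [ 24.1 -28.5] -19.4
0.08 20 [ 23.7 -30.6] -15.7
0.08 22 [ 23.4 -32.8] -11.8
0.08 25 [ 23.2 -36. ] -5.8
0.08 28 [ 23.4 -39.1] 0.5
0.04 0 [ 35. -10.] -45.0
0.04 10 [ 30.6 -21.4] -28.0
0.04 15 [ 29.1 -26.9] -18.9
0.04 18 [ 28.6 -30.2] -13.2
0.04 20 [ 28.4 -32.4] -9.2
0.04 22 [ 28.3 -34.5] -5.2
0.04 25 [ 28.5 -37.6] 1.1
0.04 28 [ 29.1 -40.7] 7.8
```

Request:
play_rows(commands="-0.07 0.1 0 0.058 0.64 0;-0.07 0.19 0 0.058 0.64 0;0 0 -0.5 0 0 0;0 0 -0.5 0 0 0;0 0 -0.5 0 0 0;0 0 0 0 0 0;0 0 0 0 0 0;0 0 0 0 0 0")

```text
time_s: 9.6
tcp_pos: [0.621, -0.1199, 0.0837]
ee_rot: [[-0.947, 0.092, 0.309], [0.088, 0.996, -0.027], [-0.31, 0.001, -0.951]]
wrist_force: [-0.1, -0.7, -0.3]
gripper_width: 0.371
gripper_force: 30.0
```

```bash
cat > wr.py <<'E'
from station import r,cams
import cv2,numpy as np,sys
from h import *
n=sys.argv[1]
s=r.sense();print(s["time_s"],s["tcp_pos"],s["ee_rot"].round(3).tolist(),s["joints"].round(1))
i=cams.camera_info("wrist"); p,d=cams.capture("wrist"); np.save(n+".npy",d); cv2.imwrite(f"pics/{n}raw.png",p)
np.savez(n+"_cal.npz",**{k:np.array(i[k]) for k in("mtx","R","t")}); np.savez(n+"_tcp.npz",p=s["tcp_pos"],R=s["ee_rot"])
E
python3 wr.py w4
```

```text
9.6 [ 0.62098239 -0.11992112  0.0837341 ] [[-0.947, 0.092, 0.309], [0.088, 0.996, -0.027], [-0.31, 0.001, -0.951]] [   5.1   23.1  -26.1    8.   -23.2 -107.3]
```

View pics/w4raw.png

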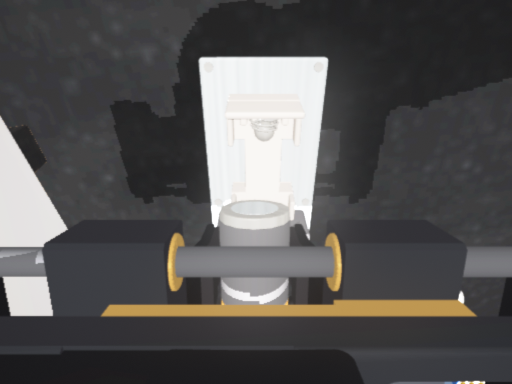

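The wrist view shows the flat end at (255,212) and the spring button at (264,130). I'll measure the flat end relative to the carrier directly in this one camera frame.

```bash
cat > m4.py <<'E'
import cv2,numpy as np,sys
from h import *
n=sys.argv[1]; d=np.load(n+".npy"); c=cal(n); P=cloud(c,d); p=cv2.imread(f"pics/{n}raw.png"); T=np.load(n+"_tcp.npz")
yaw=np.radians(-5.2); ux=np.array([np.cos(yaw),np.sin(yaw)]); uy=np.array([-ux[1],ux[0]])
s=P[...,:2]@ux; w=P[...,:2]@uy; z=P[...,2]; ok=d>0; v,u=np.indices(d.shape)
# plate lateral edges (sub-pixel from bright rows 65-200)
g=p.max(2)
L=[];R=[]
for row in range(70,190,6):
    q=np.nonzero((g[row,150:380]>110))[0]+150
    a,b=ray(c,q.min()-.5,row,.0069),ray(c,q.max()+.5,row,.0069); L.append(a[:2]@uy);R.append(b[:2]@uy)
L,R=np.array(L),np.array(R); print("plate uy",np.median(L),np.median(R),"mid",np.median((L+R)/2),"drift",np.polyfit(range(len(L)),(L+R)/2,1)[0]*len(L))
q=ray(c,(205+325)/2,58,.0069)[:2]@ux; print("near edge ux",q)
# cheeks/wall tops
for nm,lo,hi in (("wall top",.042,.052),("cheek",.031,.039)):
    k=ok&(z>lo)&(z<hi)&(v<195)&(u>180)&(u<350); print(nm,k.sum(),np.percentile(s[k],[2,50,98]).round(4),np.percentile(w[k],[2,50,98]).round(4))
# cell: points in cell frame, TCP-based
a=-T["R"][:,0]; up=-T["R"][:,2]; lat=T["R"][:,1]
k=ok&(u>215)&(u<295)&(v>195)&(v<245)&(z>.075); X=P[k]-T["p"]; A,U,Y=X@a,X@up,X@lat
print("cell a",np.percentile(A,[1,5,50]),"up max",np.percentile(U,[50,95,99]),"lat",np.percentile(Y,[1,50,99]))
fl=A<np.percentile(A,1)+.004; 
for lo in (-.036,-.034,-.032,-.030,-.028,-.026,-.024,-.022,-.020,-.016):
    m=(A>=lo)&(A<lo+.002)
    if m.sum()>3: print(lo,m.sum(),U[m].min().round(4),U[m].max().round(4),Y[m].min().round(4),Y[m].max().round(4))
k=ok&(u>252)&(u<276)&(v>118)&(v<142); print("button front s,w,z"); 
for pr in ((264,118),(264,124),(264,130),(264,136),(264,140),(264,145)): print(pr,s[pr[1],pr[0]].round(4),w[pr[1],pr[0]].round(4),z[pr[1],pr[0]].round(4))
E
python3 m4.py w4
```

```text
plate uy -0.09873092946813497 -0.01864641046030368 mid -0.05868655421698637 drift 8.029585858768035e-05
near edge ux 0.5481411119528415
wall top 1048 [0.5689 0.5713 0.5854] [-0.0789 -0.0583 -0.0383]
cheek 772 [0.5689 0.5776 0.5925] [-0.0801 -0.0588 -0.0369]
cell a [-0.02575823 -0.02560432 -0.02171014] up max [0.0308748  0.03578512 0.03643191] lat [-0.01922296 -0.00073958  0.01780396]
-0.026 1223 0.0036 0.0368 -0.0167 0.0148
-0.024 306 0.0225 0.037 -0.0171 0.0146
-0.022 345 0.0201 0.037 -0.0173 0.0156
-0.02 310 0.0224 0.0367 -0.0172 0.0154
-0.016 294 0.0232 0.0376 -0.0168 0.0149
button front s,w,z
(264, 118) 0.5721 -0.0589 0.0477
(264, 124) 0.5775 -0.0586 0.0417
(264, 130) 0.5791 -0.0587 0.0469
(264, 136) 0.5834 -0.0586 0.045
(264, 140) 0.5867 -0.0585 0.0428
(264, 145) 0.5978 -0.0578 0.0239
```

Request:
play_rows(commands="0.02 0.18 -0.3 0 0 0;0 0 -0.3 0 0 0;0 0 -0.3 0 0 0;0 0 -0.3 0 0 0;0 0 -0.13 0 0 0;0 0 0 0 0 0;0 0 0 0 0 0;0 0 0 0 0 0")

```text
time_s: 10.45
tcp_pos: [0.6211, -0.1146, 0.043]
ee_rot: [[-0.947, 0.092, 0.308], [0.088, 0.996, -0.027], [-0.309, 0.001, -0.951]]
wrist_force: [0.4, 0.5, -0.6]
gripper_width: 0.372
gripper_force: 30.0
```

```bash
python3 wr.py w5; sed -i 's/(v<245)&(z>.075)/(v<245)\&(P@up-T["p"]@up>.0)\&(P@up-T["p"]@up<.045)/' m4.py; python3 m4.py w5|head -12; python3 -c "
from station import r
import numpy as np
s=r.sense();p=s['tcp_pos'];print(p,'s',p[:2]@[.99588,-.09063],'w',p[:2]@[.09063,.99588],s['wrist_force'])"
```

```text
10.45 [ 0.62114246 -0.11460036  0.04298721] [[-0.947, 0.092, 0.308], [0.088, 0.996, -0.027], [-0.309, 0.001, -0.951]] [   5.5   26.5  -29.5   11.4  -16.7 -111.3]
plate uy -0.09840821071905878 -0.018832802376089575 mid -0.05868668308611012 drift -0.0001464623090828539
near edge ux 0.54155660023622
wall top 1629 [0.5689 0.5712 0.5851] [-0.0786 -0.0585 -0.0381]
cheek 1110 [0.5688 0.5697 0.5923] [-0.0799 -0.059  -0.037 ]
cell a [-0.02576251 -0.02559549 -0.02165432] up max [0.03082844 0.03591181 0.03651436] lat [-0.01923891 -0.00074636  0.01775673]
-0.026 1219 0.0041 0.0369 -0.0168 0.0148
-0.024 307 0.0232 0.0367 -0.0171 0.0147
-0.022 344 0.0203 0.0368 -0.0174 0.0155
-0.02 308 0.0212 0.037 -0.0174 0.0154
-0.016 301 0.0239 0.0371 -0.0168 0.0149
button front s,w,z
(264, 118) 0.5692 -0.0538 0.0147
[ 0.62114127 -0.1145861   0.04305388] s 0.6289671092461626 w -0.05781997559866711 [ 0.42409954  0.34684718 -0.81759379]
```

Request:
play_rows(commands="0 0 -0.13 0 0 0;-0.075 0.007 -0.025 0 0 0;-0.075 0.007 -0.025 0 0 0;-0.075 0.007 -0.025 0 0 0;-0.075 0.007 -0.025 0 0 0;-0.055 0.005 -0.022 0 0 0;-0.055 0.005 -0.022 0 0 0;-0.055 0.005 -0.022 0 0 0;0 0 0 0 0 0;0 0 0 0 0 0")

```text
time_s: 11.5
tcp_pos: [0.6075, -0.1132, 0.0342]
ee_rot: [[-0.947, 0.092, 0.308], [0.088, 0.996, -0.027], [-0.309, 0.001, -0.951]]
wrist_force: [1.5, 0.0, 0.3]
gripper_width: 0.371
gripper_force: 30.0
```

The spring is felt at about 1.3 N, as predicted. I'll push back 4 mm.

Request:
play_rows(commands="-0.045 0.004 0 0 0 0;-0.045 0.004 0 0 0 0;-0.045 0.004 0 0 0 0;0 0 0 0 0 0;0 0 0 0 0 0;0 0 0 0 0 0")

```text
time_s: 12.1
tcp_pos: [0.6036, -0.1128, 0.0342]
ee_rot: [[-0.947, 0.092, 0.308], [0.088, 0.996, -0.027], [-0.31, 0.002, -0.951]]
wrist_force: [4.5, -0.6, 0.7]
gripper_width: 0.373
gripper_force: 30.0
```

Request:
play_rows(commands="0 0 -0.05 0 0 0;0 0 -0.05 0 0 0;0 0 -0.04 0 0 0;0 0 -0.03 0 0 0;0 0 0 0 0 0;0 0 0 0 0 0")

```text
time_s: 12.7
tcp_pos: [0.6039, -0.1127, 0.0292]
ee_rot: [[-0.947, 0.091, 0.309], [0.087, 0.996, -0.027], [-0.31, 0.002, -0.951]]
wrist_force: [5.8, 0.5, 3.7]
gripper_width: 0.372
gripper_force: 30.0
```

Request:
play_rows(commands="-0.016 0.001 -0.037 0.024 0.26 0;-0.016 0.001 -0.037 0.024 0.26 0;-0.016 0.001 -0.037 0.024 0.26 0;-0.016 0.001 -0.037 0.024 0.26 0;0 0 0 0 0 0;0 0 0 0 0 0")

```text
time_s: 13.3
tcp_pos: [0.6019, -0.1122, 0.0239]
ee_rot: [[-0.983, 0.092, 0.157], [0.091, 0.996, -0.013], [-0.157, 0.002, -0.988]]
wrist_force: [6.4, 1.5, 0.7]
gripper_width: 0.368
gripper_force: 30.0
```

Request:
play_rows(commands="-0.022 0.002 -0.03 0.024 0.26 0;-0.022 0.002 -0.033 0.024 0.26 0;-0.022 0.002 -0.033 0.024 0.26 0;-0.022 0.002 -0.033 0.024 0.26 0;0 0 0 0 0 0;0 0 0 0 0 0")

```text
time_s: 13.9
tcp_pos: [0.5997, -0.1121, 0.0201]
ee_rot: [[-0.996, 0.092, 0.002], [0.092, 0.996, 0.001], [-0.002, 0.002, -1.0]]
wrist_force: [7.2, 0.5, 1.3]
gripper_width: 0.367
gripper_force: 30.0
```

Level with about 7 N on the spring. I'll ease forward towards the end plate and down to the floor.

Request:
play_rows(commands="0.03 -0.003 -0.01 0 0 0;0.03 -0.003 -0.01 0 0 0;0 0 0 0 0 0;0 0 0 0 0 0")

```text
time_s: 14.3
tcp_pos: [0.5997, -0.1121, 0.02]
ee_rot: [[-0.996, 0.092, -0.001], [0.092, 0.996, 0.001], [0.001, 0.001, -1.0]]
wrist_force: [2.0, 3.4, 7.5]
gripper_width: 0.371
gripper_force: 30.0
```

Request:
play_rows(commands="0 0 0 0 0 0;0 0 0 0 0 0;0 0 0 0 0 0;0 0 0 0 0 0;0 0 0 0 0 0", grip=60)

```text
time_s: 14.8
tcp_pos: [0.599, -0.1129, 0.019]
ee_rot: [[-0.996, 0.093, -0.003], [0.093, 0.996, 0.001], [0.003, 0.001, -1.0]]
wrist_force: [0.3, 0.6, -0.5]
gripper_width: 0.668
gripper_force: 0.0
```

Request:
play_rows(commands="0 0 0.4 0 0 0;0 0 0.7 0 0 0;0 0 0.9 0 0 0;0 0 0.9 0 0 0;0.8 0.2 0.9 0 0 0;0.9 0.2 0.9 0 0 0;0.9 0.2 0.5 0 0 0;0 0 0 0 0 0;0 0 0 0 0 0")

```text
time_s: 15.7
tcp_pos: [0.6777, -0.0946, 0.1759]
ee_rot: [[-0.996, 0.093, -0.001], [0.093, 0.996, 0.002], [0.001, 0.001, -1.0]]
wrist_force: [-0.3, -0.9, 0.3]
gripper_width: 0.687
gripper_force: 0.0
```

```bash
python3 wr.py w6
python3 - <<'E'
import cv2,numpy as np
from h import *
d=np.load("w6.npy"); c=cal("w6"); P=cloud(c,d); p=cv2.imread("pics/w6raw.png")
yaw=np.radians(-5.2); ux=np.array([np.cos(yaw),np.sin(yaw)]); uy=np.array([-ux[1],ux[0]])
s=P[...,:2]@ux; w=P[...,:2]@uy; z=P[...,2]
k=(d>0)&(abs(w+.0587)<.004)&(s>.55)&(s<.66)
for a in np.arange(.568,.662,.003):
    m=k&(abs(s-a)<.0015)
    if m.any(): print(a.round(3),np.median(z[m]).round(4),z[m].max().round(4))
m=(d>0)&(z>.049)&(z<.062)&(abs(w+.0587)<.03)&(s>.55)&(s<.66); q=np.stack([s[m],w[m]],1); print("cell top mid",q.mean(0)); print(cv2.minAreaRect((q*1000).astype("f4")))
E
```

```text
15.7 [ 0.67769022 -0.09455409  0.17591214] [[-0.996, 0.093, -0.001], [0.093, 0.996, 0.002], [0.001, 0.001, -1.0]] [ 5.500e+00  2.960e+01  6.000e+00 -1.000e-01 -6.640e+01 -1.008e+02]
0.568 0.0455 0.0464
0.571 0.0468 0.0489
0.574 0.0447 0.0488
0.577 0.0458 0.0499
0.58 0.0451 0.0479
0.583 0.0491 0.056
0.586 0.0553 0.0569
0.589 0.0556 0.0569
0.592 0.0556 0.0567
0.595 0.056 0.0573
0.598 0.0555 0.0569
0.601 0.0557 0.0565
0.604 0.0556 0.0568
0.607 0.0555 0.0571
0.61 0.0557 0.0568
0.613 0.0559 0.0577
0.616 0.0559 0.0577
0.619 0.0559 0.0579
0.622 0.0556 0.0573
0.625 0.0554 0.0571
0.628 0.0553 0.0579
0.631 0.0558 0.0573
0.634 0.0556 0.057
0.637 0.0558 0.0583
0.64 0.0555 0.0567
0.643 0.0447 0.056
0.646 0.0443 0.0463
0.649 0.2611 0.2641
0.652 0.2635 0.2662
0.655 0.2641 0.2896
0.658 0.2886 0.297
0.661 0.291 0.2949
cell top mid [ 0.61211287 -0.05794618]
((609.6348266601562, -58.16333770751953), (27.744352340698242, 65.02013397216797), 89.40225982666016)
```

View pics/w6raw.png

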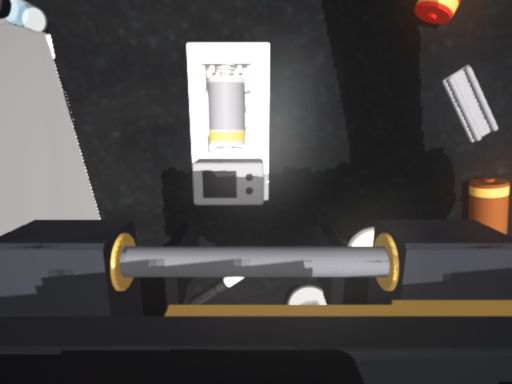

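The cell at (227,115) lies in the bay. Its top is level at 0.0555–0.056 all along (expected 0.055 plus about 1 mm camera bias), it is centred sideways, the nub is at the end plate and the gripper is clear. I'm handing in.

```bash
python3 -c "
from station import r
print(r.finish_job())"
```

```text
the job is handed in; nothing more can be done
None
```

The dry cell is seated level in the carrier, nub behind the end plate, with a peak wrist force of about 8 N; the job is handed in, but the hand-in returned no verdict.

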